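# Open the microplate carrier

## Robot

A 6-joint arm with a two-finger parallel gripper is mounted at the origin on a cart in front of the work surface, level with it; the furniture and walls round the work are solid. World frame = base frame: x ahead of the robot, y to its left, z up, the work surface at z = 0. Lengths are in mm, angles in rad, forces in N, time in s.
With the tool pointing down it reaches from about 425 to 950 mm from the base axis. Payload 14.7 kg.
Tool frame: the origin (TCP) lies midway between the tips of the shut fingers; the grasp point (between the pads) lies robot.tcp_to_grasp behind it (robot.tcp_to_grasp is the distance from the TCP to the grasp point, in mm); z points along the fingers, y is the line along which they close (so a half turn about z gives the same grasp; the last joint's range is limited). The gripper opens to 85 mm and grips with 20 to 120 N. Pads are 22 mm wide; open, the fingers measure 114 mm over their backs; the gripper's body (76 mm by 85 mm) begins 54 mm behind the grasp point. The pads swing forward as they close: fully open they stand 13 mm farther back than shut.
Start: joints at [-1.39, 0.48, 1.596, -0, 1.065, -0.047], TCP at [146.81, -633.198, 231.297] pointing down, gripper open.
Joint ranges: [-2.75, 2.75], [-0.82, 2.05], [0.23, 2.67], [-1.56, 4.7], [0.09, 2.69], [-2.92, 2.92]. Speed limits (rad/s): [1.89, 1.89, 2.39, 3.01, 3.01, 3.01].

## Interface

Orientations are given as a unit quaternion [x, y, z, w].
In Python, from station import robot, eyes, job gives the robot as it stands.
- The arm moves only by the shell command python3 -m crank 'ROWS' [OPENING] [FORCE]. ROWS is JSON, a list of rows, each a list of 4 numbers: the shift along the world's x, y, z in cm, then the turn about the world's z in degrees. A call has 1 to 12 rows; each row is the pose to reach, as a shift and turn from the pose commanded when the call began; what a row does not reach only later rows make up. A row lasts 1/8 s, in which the tool goes at most 62.5 mm and 10.7 degrees, less where a joint would pass 70% of its speed; a pose out of reach is approached as far as the arm can. A call with a gripper value outside its range is refused whole. OPENING is the gripper command: -1 is fully open, 1 is shut, values between are in proportion, set as the call begins (- or left out, the last holds). The fingers move at their own pace and stop on an object; FORCE is the grip in N (left out, the last holds). Time passes only in rows, so rows that repeat a pose let the fingers close. It gives the time, the measured TCP pose, the force, the opening and the grip force at its end, in the units of the state.
- robot.observe(): the state, without advancing time (a new reading comes with each control period).
- eyes.grab_frame(name): name is "scene" or "top" or "wrist"; returns the picture (420x560x3 uint8, blue, green, red); there is no depth.
- eyes.camera_params(name): a dict with "intrinsics" (3x3 intrinsics, pixels), "k1" (the pictures are not rectified: a ray, as slopes to the right and down, at radius r is drawn at 1 + k1 r^2 times it, then the intrinsics apply), "R" (3x3) and "t" (3): a world point X has camera coordinates R X + t. Camera axes: x right, y down, z forward; pixel columns grow to the right and rows downward; lengths in mm; the calibration is good to about 2 mm. A picture is of the moment at which its call begins: read the wrist's pose just before it. camera_params takes no time and is no camera call; for the wrist camera it gives the pose at the moment of the call.
- job.finish_job(): hands the job in; it is judged then, once.
The state is a dict: "time_s": time; "q": joint angles; "joint_vel": joint speeds; "joint_torque": joint torques, N m; "position": TCP position; "tcp_rot": TCP orientation; "contact_force": force on the tool from outside, world axes, zero at the start; "torque": the same for the moment, N m; "gripper_width": opening from 0.0 (shut) to 1.0 (fully open); "gripper_force": force on a finger pad.
Only numpy, scipy, OpenCV 4.12 (cv2) and the standard library are available. Lean on these libraries where they do the work, as an engineer would, in place of code of your own. Each camera call takes 0.05 s, during which the arm holds its last target. There are 200 camera calls.

## Task

Open the grey plate carrier so that the microplate can be taken out: push the red bolt knob all the way outwards, lift the handled end of the amber lid over the end lip and slide the lid out until the plate lies wholly uncovered. Do not pull the lid right off: leave it hanging in its grooves, let go of it, and do not disturb the plate or the other things on the bench.

Things in the scene. Friction and masses are not known exactly. Their poses are not given: they have to be found in the camera images.
- carrier: grey microplate carrier, an open-topped tray 190 (x) x 161 (y) x 48 (z) mm, fixed on the bench. Origin: centre of its underside; +x is the way the lid slides out, -y is the side with the bolt. Walls 6 mm thick; the rear end wall (x = -95 to -89) is 48 high. The plate lies in the rear bay (x = -89 to +5), two small tubes in the front bay
- bolt (a joint): slide of the safety bolt on the carrier's -y side, m: 0 = shut (a steel tongue in the groove, 2 mm above the lid's edge, stops the lid rising), 0.015 = fully drawn outwards, along the carrier's -y; the tongue is clear of the lid from 0.0125. It starts at 0 to 0.003, slides at about 2 N and stays where it is left
- bolt_knob (a point): the middle of the bolt's upright red knob, 15 mm thick, from 2 to 24 mm above the groove roof's top; moves with the bolt. Shut, it is at x = 30, y = -92, z = 62 mm in the carrier's frame. Its inner side, facing the lid, is free above the roof (z = 48) and can be pushed from there with a fingertip
- lid: loose flat lid of clear amber plastic, 173 (x) x 146 (y) x 4 mm, about 0.2 kg, lying in the carrier's grooves with 2.5 mm of play at each end and 1.5 mm at each side. Origin: centre of its underside; its x and y axes lie along the carrier's. Shut, it lies at about x = 0, y = 0, z = 30 mm in the carrier's frame
- lid_handle (a point): the middle of the lid's handle bar, a round dark bar 9 mm thick along the lid's y, 76 mm clear between its two posts, its axis 34 mm above the lid's top (29 mm free beneath it). It lies 60 mm from the lid's centre towards +x, 26.5 mm behind the lid's front edge
- lid_front (a point): the middle of the lower edge of the lid's front end (86.5 mm from its centre along +x)
- plate: white 96-well microplate with coloured wells, 86 (x) x 128 (y) x 14 mm, loose on the carrier's floor (6 mm thick) in the rear bay, centred about x = -42 mm in the carrier's frame. Origin: centre of its underside
- media_bottle: bystander: white bottle with green cap, 54 mm thick, 103 tall, loose; origin at the centre of its underside
- tip_box: bystander: tip box with blue lid, 71 x 125 x 68 mm, loose; origin at the centre of its underside
- groove (a point): a point on the +y ledge that carries the lid (x 0, y 70, z 30 mm in the carrier's frame). Each long side has such a deep groove: ledge at z = 30, roof underside at z = 44, roof top at z = 48, the roof reaching from y = 66.5 to 80.5 either side; so the lid, 4 mm thick, can rise 10 mm in its grooves, and stays held while its rear end is still under the roofs
- lip (a point): the middle of the end lip's top edge, at x = 92, y = 0, z = 35 mm in the carrier's frame; the lip is a 6 mm thick wall (x = 89 to 95) across the carrier's front end, 5 mm higher than the ledges: the lid is blocked until its front end is lifted more than 5 mm (and less than 10). Above the lip the end is open and the lid slides out over it

How it is judged:
By the outcome, as a careful person would: the job done as asked, in the order asked, and still so for the second after the job is handed in, with the robot touching nothing.
It also fails if it takes over 48 s, if anything falls off the work surface, if the arm or the gripper's body presses on something with over 40 N, if the wrist force passes 120 N, or if a joint passes its speed limit or range.

## Working session

There is one attempt and no reset: what is moved stays moved. The work goes in short steps, Python scripts to look and compute and a shell command to move; the robot and the scene stay as the last step left them, time stands still between calls to the robot, and variables do not carry over. Pictures are saved under pics/ and viewed, at most 10 in all, crops included, and the job is handed in when it is done.

```bash
mkdir -p pics; python3 - <<'E'
from station import robot,eyes
import cv2
s=robot.observe();print(s,robot.tcp_to_grasp)
for n in("top","scene"):
    cv2.imwrite(f"pics/{n}0.png",eyes.grab_frame(n));print(n,eyes.camera_params(n))
E
```

```text
{'time_s': 0.0, 'q': array([-1.38961247e+00,  4.80841208e-01,  1.59687052e+00, -2.00361858e-05,
        1.06509357e+00, -4.66073319e-02]), 'joint_vel': array([-0.00048505,  0.00189859, -0.00107143, -0.00090452,  0.00064594,
       -0.0002803 ]), 'joint_torque': array([ 6.52806499e-03, -9.50642395e+01, -4.30179119e+01,  5.53419959e-04,
        1.21060421e-02,  1.93322580e-05]), 'position': array([ 146.72249785, -632.80246693,  230.66755563]), 'tcp_rot': array([ 9.93520170e-01,  1.13654314e-01, -4.95092297e-05, -6.04364601e-04]), 'contact_force': array([-0.86973815, -0.55623432, -0.09667312]), 'torque': array([-0.00937146,  0.0145526 ,  0.10060138]), 'gripper_force': 0.0, 'gripper_width': 1.0000379537661763} 18.700000000000003
top {'intrinsics': array([[461.69689074,   0.        , 276.82183319],
       [  0.        , 461.69689074, 214.04690881],
       [  0.        ,   0.        ,   1.        ]]), 'k1': 0.04229494283708082, 'R': array([[ 7.68596063e-02, -9.97041672e-01, -7.10882913e-04],
       [-9.70792206e-01, -7.46735305e-02, -2.28005169e-01],
       [ 2.27277571e-01,  1.82145071e-02, -9.73659662e-01]]), 't': array([342.59254573, 578.05267587, 782.08905061])}
scene {'intrinsics': array([[543.6122735 ,   0.        , 276.98829273],
       [  0.        , 543.6122735 , 211.95325779],
       [  0.        ,   0.        ,   1.        ]]), 'k1': -0.12338138179001225, 'R': array([[-0.57822181, -0.81578051, -0.01271634],
       [-0.39488733,  0.29346533, -0.8705987 ],
       [ 0.71394925, -0.49837763, -0.49182945]]), 't': array([628.09419211, 157.13534796, 697.62726715])}
```

View pics/top0.png

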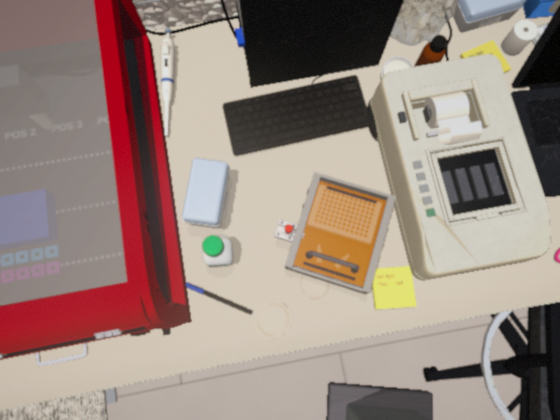

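View pics/scene0.png

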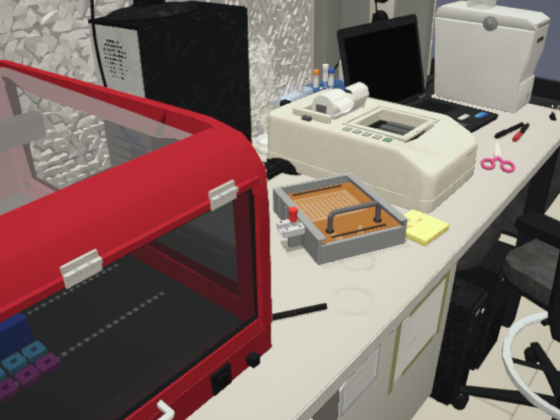

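The top view shows the carrier at about (340,233), with its lid handle at the lower end (307-358, 255-268). The red knob is at (289,229), the bottle at (215,248) and the tip box at (206,192). I'll enlarge it to read the corners.

```bash
cat >h.py <<'E'
import numpy as np,cv2
from station import robot,eyes
def pix2w(n,uv,z,P=None):
    P=P or eyes.camera_params(n);K=P["intrinsics"];a=((uv[0]-K[0,2])/K[0,0]);b=((uv[1]-K[1,2])/K[1,1])
    rd=np.hypot(a,b);r=rd
    for _ in range(30): r=rd/(1+P["k1"]*r*r)
    s=r/rd if rd else 1
    d=P["R"].T@np.array([a*s,b*s,1]);o=-P["R"].T@P["t"]
    return o+d*(z-o[2])/d[2]
def proj(n,X,P=None):
    P=P or eyes.camera_params(n);K=P["intrinsics"];c=np.asarray(X)@P["R"].T+P["t"];s=c[:,:2]/c[:,2:]
    s=s*(1+P["k1"]*(s**2).sum(1))[:,None];return s@K[:2,:2].T+K[:2,2]
E
python3 - <<'E'
import cv2
a=cv2.imread("pics/top0.png")[165:300,265:405]
b=cv2.imread("pics/scene0.png")[165:270,265:415]
cv2.imwrite("pics/c0.png",cv2.resize(a,None,fx=4.4,fy=4.4,interpolation=2))
E
```

```text
(no output)
```

View pics/c0.png

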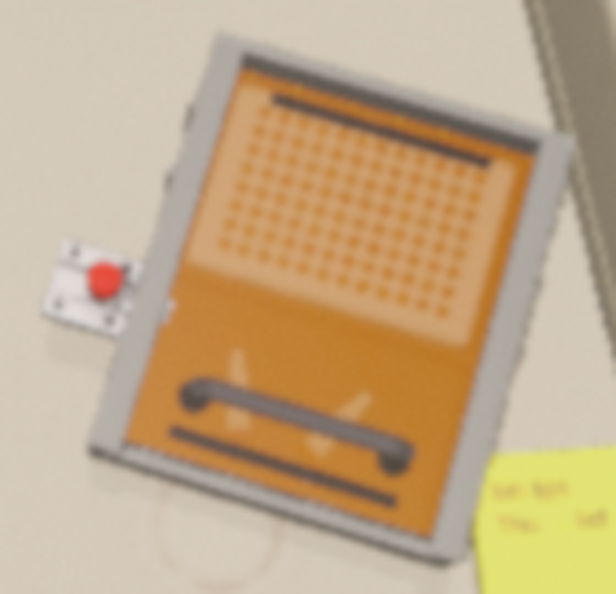

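Enlarged crop: rear roof corners at (222,36) and (573,138), front ones at about (92,450) and (455,556). Handle posts are at (197,393) and (397,453), and the knob top is at (106,278).

```bash
python3 - <<'E'
from h import *
from scipy.optimize import least_squares
pts=[((222,36),(-95,-80.5,48)),((573,138),(-95,80.5,48)),((92,450),(95,-80.5,46)),((455,556),(95,80.5,46)),((106,278),(30,-92,72)),((197,393),(60,-42,68)),((397,453),(60,42,68))]
uv=np.array([np.array(p[0])/4.4+[265,165] for p in pts]);X=np.array([p[1] for p in pts],float)
P=eyes.camera_params("top")
def W(v,X=X):
    c,s=np.cos(v[2]),np.sin(v[2]);return np.c_[v[0]+c*X[:,0]-s*X[:,1],v[1]+s*X[:,0]+c*X[:,1],X[:,2]]
f=lambda v:(proj("top",W(v),P)-uv).ravel()
r=least_squares(f,[600,0,3],x_scale=[10,10,.1],loss="soft_l1")
print(r.x,np.degrees(r.x[2]));print(r.fun.reshape(-1,2).round(1))
print(W(r.x,np.array([[30,-92,62],[60,0,68],[92,0,35],[30,-75,62.]])).round(1))
print("bottle",pix2w("top",(213,243),103,P),"box",pix2w("top",(209,188),68,P))
s=robot.observe();from scipy.spatial.transform import Rotation as R
print(R.from_quat(s["tcp_rot"]).as_matrix().round(3)); print(eyes.camera_params("wrist"))
E
```

```text
[530.83742833 265.28283984   2.91006352] 166.73435763396284
[[-1.7 -0.8]
 [ 0.2  0.6]
 [-1.8 -0.5]
 [ 0.7  2.6]
 [-0.1  0.8]
 [ 0.7 -1. ]
 [ 0.4 -0.4]]
[[522.7 361.7  62. ]
 [472.4 279.1  68. ]
 [441.3 286.4  35. ]
 [518.8 345.2  62. ]]
bottle [481.80150752 491.51913858 103.        ] box [589.70600225 515.48996359  68.        ]
[[ 0.974  0.226 -0.   ]
 [ 0.226 -0.974  0.001]
 [ 0.    -0.001 -1.   ]]
{'intrinsics': array([[291.67026058,   0.        , 282.47040307],
       [  0.        , 291.67026058, 212.10641662],
       [  0.        ,   0.        ,   1.        ]]), 'k1': -0.006806558548618649, 'R': array([[ 2.25201271e-01, -9.74312257e-01,  1.15305093e-04],
       [-9.36421343e-01, -2.16410529e-01,  2.76191150e-01],
       [-2.69071470e-01, -6.23065723e-02, -9.61102718e-01]]), 't': array([-649.76758679,  -34.92615364,  379.34907202])}
```

```bash
python3 -m crank '[[4.1,3.7,1,3],[8.3,7.9,2,6],[11.9,12.3,3,9],[14.9,16.9,4,12],[17.9,21.5,5,15],[20.4,26.3,6,18],[23.3,30.8,7,21],[26.8,35.3,7,24],[29.7,40.2,7,27],[32,45.4,7,30],[33.7,50.8,7,33],[34.8,56.3,7,36]]' 1
```

```text
time_s: 1.6
position: [495.2, -68.4, 301.1]
tcp_rot: [0.909, 0.416, -0.0, -0.0]
contact_force: [-0.2, 0.5, -0.2]
gripper_width: -0.005
gripper_force: 0.0
```

```bash
python3 -m crank '[[0.2,5.8,0,4],[0.5,11.6,0,8],[0.8,17.4,0,12],[1.1,23.2,0,16],[1.4,28.8,-1,20],[1.7,34,-4,24],[2,38,-8,27.6],[2.1,40.1,-13,27.6],[2.1,40.1,-16,27.6],[2.1,40.1,-16,27.6]]' && python3 - <<'E'
from h import *
s=robot.observe();print(s["position"])
P=eyes.camera_params("wrist");I=eyes.grab_frame("wrist");np.savez("w1.npz",**P);cv2.imwrite("pics/w1.png",cv2.resize(I,None,fx=1.4,fy=1.4))
E
```

```text
time_s: 2.85
position: [514.1, 330.1, 138.9]
tcp_rot: [0.784, 0.62, -0.002, -0.0]
contact_force: [-0.2, 0.0, 0.2]
gripper_width: -0.002
gripper_force: 0.0
[514.11176997 330.1367322  138.92431981]
```

View pics/w1.png

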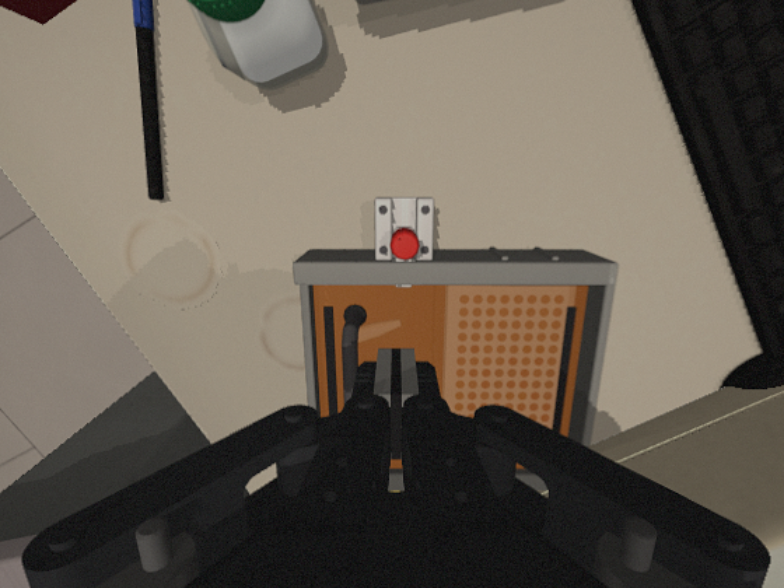

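The wrist view shows the -y roof's outer edge running level from (295,265) to (617,265). The knob top is at (404,243) and the fingertips at (397,350) are shut.

```bash
python3 - <<'E'
from h import *
P=dict(np.load("w1.npz"));g=lambda u,z:pix2w("w",np.array(u)/1.4,z,P)
a,b=g((295,265),48),g((617,265),48);print(a,b,np.linalg.norm(a-b))
e=(a-b)/np.linalg.norm(a-b);print(np.degrees(np.arctan2(e[1],e[0])))
o=np.array([e[1],-e[0],0])  # carrier -y
k=g((404,243),72);h=g((354,314),70)
c=(a+b)/2-o*80.5;print("centre",c)
for p in (k,h): print(p,"carrier",(p-c)@e,-(p-c)@o)
t=robot.observe()["position"];print("tcp carrier",(t-c)@e,-(t-c)@o, e,o)
E
```

```text
[462.28833192 364.90522718  48.        ] [645.55141209 321.51943333  48.        ] 188.32865863418985
166.68098102451182
centre [535.37486441 264.87758258  48.        ]
[527.6600867 366.4813776  72.       ] carrier 30.91401633682569 -97.09362775993694
[492.13592416 334.43085786  70.        ] carrier 58.09909928555831 -57.7213887375024
tcp carrier 34.65902247647801 -59.23932380013777 [-0.97310246  0.23037277  0.        ] [0.23037277 0.97310246 0.        ]
```

```bash
python3 -m crank '[[0.2,-0.1,-5,0],[0.3,-0.1,-8.5,0],[0.3,-0.1,-8.5,0],[0.3,-0.1,-8.5,0]]'
```

```text
time_s: 3.4
position: [520.1, 330.3, 58.5]
tcp_rot: [0.785, 0.62, 0.001, 0.0]
contact_force: [-0.3, 0.2, 0.2]
gripper_width: -0.001
gripper_force: 0.0
```

```bash
python3 -m crank '[[0.23,0.97,-0.2,0],[0.35,1.46,-0.2,0],[0.46,1.95,-0.2,0],[0.55,2.33,-0.2,0],[0.58,2.43,-0.2,0],[0.6,2.53,-0.2,0],[0.6,2.53,-0.2,0]]'
```

```text
time_s: 4.28
position: [524.8, 355.0, 54.2]
tcp_rot: [0.785, 0.62, -0.0, -0.0]
contact_force: [-0.5, -0.8, -0.0]
gripper_width: 0.001
gripper_force: 0.4
```

```bash
python3 -m crank '[[0.05,0.2,0,0],[0.07,0.29,0,0],[0.09,0.39,0,0],[0.09,0.39,0,0]]'; python3 - <<'E'
from h import *
t=robot.observe()["position"];d=t[:2]-[534.5,265];print(t,d@[-.973,.2304],-d@[.2304,.973])
P=eyes.camera_params("wrist");I=eyes.grab_frame("wrist");np.savez("w2.npz",**P);cv2.imwrite("pics/w2.png",cv2.resize(I[100:300,180:400],None,fx=3,fy=3,interpolation=2))
E
```

```text
time_s: 4.78
position: [525.7, 359.1, 54.3]
tcp_rot: [0.784, 0.62, 0.0, -0.0]
contact_force: [0.7, -0.8, -0.1]
gripper_width: -0.001
gripper_force: 0.5
[525.72674302 359.10080039  54.30607255] 30.217203446354347 -89.53872036904272
```

View pics/w2.png

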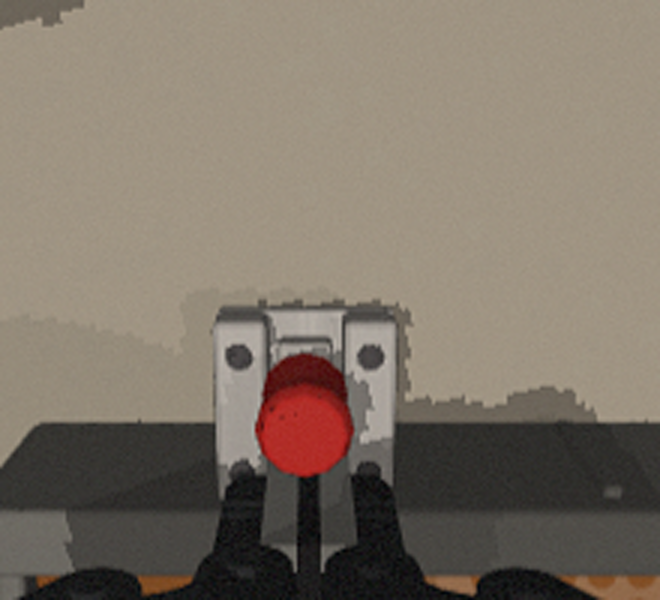

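The finger is against the knob, whose top is at crop (305,428). There's no end-stop force yet, so I'll keep pushing.

```bash
python3 - <<'E'
from h import *
p=pix2w("w",(281.7,242.7),72,dict(np.load("w2.npz")));d=p[:2]-[534.5,265];print(p,d@[-.973,.2304],-d@[.2304,.973])
E
python3 -m crank '[[0.03,0.1,0,0],[0.05,0.2,0,0],[0.05,0.2,0,0]]'; python3 -m crank '[[0.02,0.1,0,0],[0.05,0.2,0,0],[0.05,0.2,0,0]]';
```

```text
[530.35278294 377.92394937  72.        ] 30.05292013238352 -108.91948392513285
time_s: 5.2
position: [526.0, 360.6, 54.2]
tcp_rot: [0.784, 0.62, -0.0, 0.0]
contact_force: [-1.1, -6.2, 1.9]
gripper_width: -0.004
gripper_force: 2.7
time_s: 5.58
position: [526.0, 361.2, 54.1]
tcp_rot: [0.784, 0.62, -0.002, 0.0]
contact_force: [-1.6, -16.5, 7.3]
gripper_width: 0.0
gripper_force: 8.1
```

```bash
python3 -m crank '[[-0.23,-0.97,0,0],[-0.35,-1.4,3,0],[-0.5,-2,8,0],[-2,-4,9,0],[-4,-7,9,0],[-5,-8.4,8,0],[-5,-8.4,7,0],[-5,-8.4,7,0]]' 0 30; python3 - <<'E'
from h import *
t=robot.observe()["position"];d=t[:2]-[534.5,265];print(t,d@[-.973,.2304],-d@[.2304,.973])
P=eyes.camera_params("wrist");I=eyes.grab_frame("wrist");np.savez("w3.npz",**P);cv2.imwrite("pics/w3.png",cv2.resize(I,None,fx=1.4,fy=1.4))
E
```

```text
time_s: 6.58
position: [476.9, 279.3, 123.7]
tcp_rot: [0.785, 0.62, -0.0, -0.0]
contact_force: [0.3, -0.2, 0.1]
gripper_width: 0.498
gripper_force: 0.0
[476.94677294 279.33765105 123.6880751 ] 59.3026847314142 -0.6902709604442395
```

View pics/w3.png

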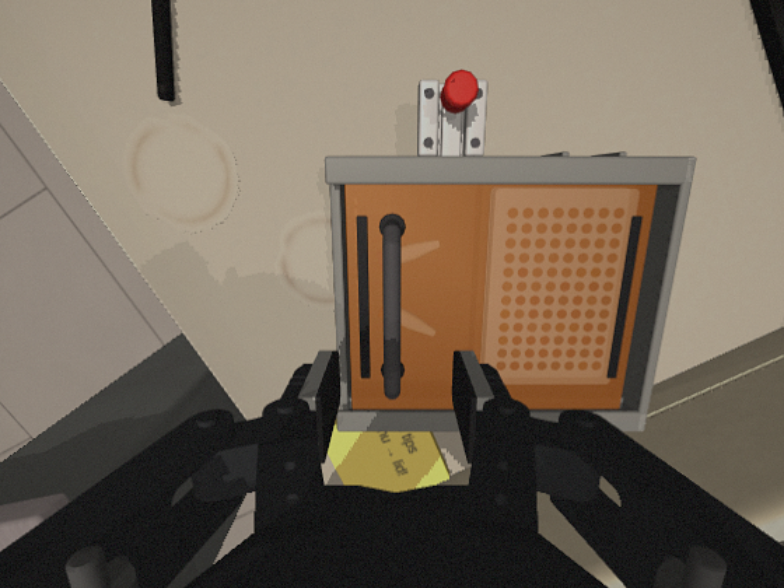

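The bolt is drawn: the knob at (460,88) stands clear. The bar runs from (392,222) to (393,390), within about 1.5 mm of midway between the fingers. I'll go down and grip it.

```bash
python3 - <<'E'
from h import *
P=dict(np.load("w3.npz"))
for u in((392,222),(393,390)):
    p=pix2w("w",np.array(u)/1.4,68,P);d=p[:2]-[534.5,265];print(p,d@[-.973,.2304],-d@[.2304,.973])
E
python3 -m crank '[[-0.1,0,-5,0],[-0.1,0,-7.2,0],[-0.1,0,-7.2,0],[-0.1,0,-7.2,0]]'; python3 -m crank '[[0,0,0,0],[0,0,0,0],[0,0,0,0],[0,0,0,0],[0,0,0,0]]' 1 30
```

```text
[487.61379879 328.79646839  68.        ] 60.31898009311755 -51.27138298367001
[467.01092158 240.83212175  68.        ] 60.09859415751253 39.06482920119878
time_s: 7.12
position: [476.5, 279.6, 53.1]
tcp_rot: [0.784, 0.62, 0.001, 0.0]
contact_force: [1.0, -0.3, -0.3]
gripper_width: 0.504
gripper_force: 0.0
time_s: 7.75
position: [476.2, 279.3, 53.2]
tcp_rot: [0.785, 0.62, 0.001, 0.0]
contact_force: [-1.5, -0.1, 8.0]
gripper_width: 0.089
gripper_force: 29.3
```

```bash
python3 -m crank '[[0,0,0.2,0],[0,0,0.4,0],[0,0,0.6,0],[0,0,0.7,0],[0,0,0.7,0],[0,0,0.7,0]]'
```

```text
time_s: 8.5
position: [475.6, 279.0, 59.2]
tcp_rot: [0.785, 0.62, -0.0, -0.0]
contact_force: [0.9, -0.9, -2.2]
gripper_width: 0.089
gripper_force: 29.2
```

```bash
python3 -m crank '[[0,0,0.08,0],[-0.29,0.07,0.08,0],[-0.58,0.14,0.08,0],[-0.97,0.23,0.08,0],[-0.97,0.23,0.08,0]]'; python3 - <<'E'
from h import *
cv2.imwrite("pics/s1.png",cv2.resize(eyes.grab_frame("scene")[140:290,240:440],None,fx=4,fy=4,interpolation=2))
E
```

```text
time_s: 9.12
position: [465.6, 281.3, 60.1]
tcp_rot: [0.784, 0.62, -0.0, -0.0]
contact_force: [-0.4, -0.1, -1.5]
gripper_width: 0.091
gripper_force: 29.2
```

View pics/s1.png

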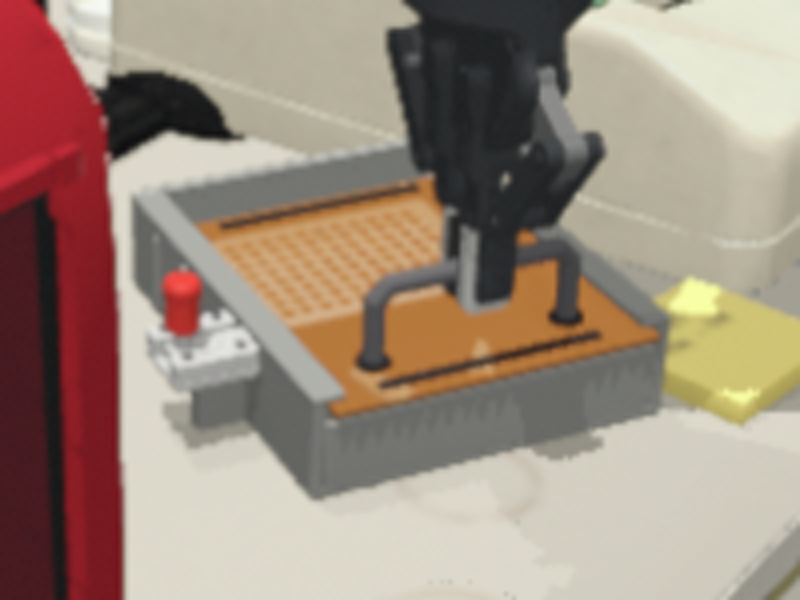

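The lid's front edge, from (335,412) to (660,340), now lies over the lip and the pulling force is almost nil. I'll slide on.

```bash
python3 -m crank '[[-0.97,0.23,0.03,0],[-1.95,0.46,0.07,0],[-2.92,0.69,0.1,0],[-3.89,0.92,0.14,0],[-4.87,1.15,0.18,0],[-4.87,1.15,0.18,0]]' && python3 -m crank '[[-0.97,0.23,0.03,0],[-1.95,0.46,0.07,0],[-2.92,0.69,0.1,0],[-3.5,0.83,0.14,0],[-3.5,0.83,0.14,0]]'
```

```text
time_s: 9.93
position: [416.5, 292.9, 62.0]
tcp_rot: [0.784, 0.62, -0.0, -0.0]
contact_force: [-0.2, -0.5, -1.6]
gripper_width: 0.092
gripper_force: 29.2
time_s: 10.55
position: [381.9, 301.3, 63.4]
tcp_rot: [0.784, 0.62, -0.0, -0.0]
contact_force: [-0.5, 0.6, -1.8]
gripper_width: 0.089
gripper_force: 29.3
```

```bash
python3 -m crank '[[0,0,-0.2,0],[0,0,-0.4,0],[0,0,-0.6,0],[0,0,-0.6,0]]';  python3 -m crank '[[0,0,-0.1,0],[0,0,-0.2,0],[0,0,-0.2,0]]'
```

```text
time_s: 11.05
position: [382.3, 301.0, 57.1]
tcp_rot: [0.785, 0.62, -0.0, -0.0]
contact_force: [-0.4, -0.3, 0.9]
gripper_width: 0.09
gripper_force: 29.5
time_s: 11.42
position: [382.1, 301.0, 55.3]
tcp_rot: [0.784, 0.62, -0.0, -0.0]
contact_force: [-4.2, 1.5, 3.7]
gripper_width: 0.092
gripper_force: 29.8
```

```bash
python3 - <<'E'
from h import *
a=cv2.resize(eyes.grab_frame("top")[170:330,260:400],None,fx=3.6,fy=3.6,interpolation=2)
b=cv2.resize(eyes.grab_frame("scene")[150:300,260:400],None,fx=2,fy=2,interpolation=2)
c=np.zeros((576,800,3),np.uint8);c[:,:504]=a;c[:300,504:784]=b
cv2.imwrite("pics/t2.png",c)
E
```

```text
(no output)
```

View pics/t2.png

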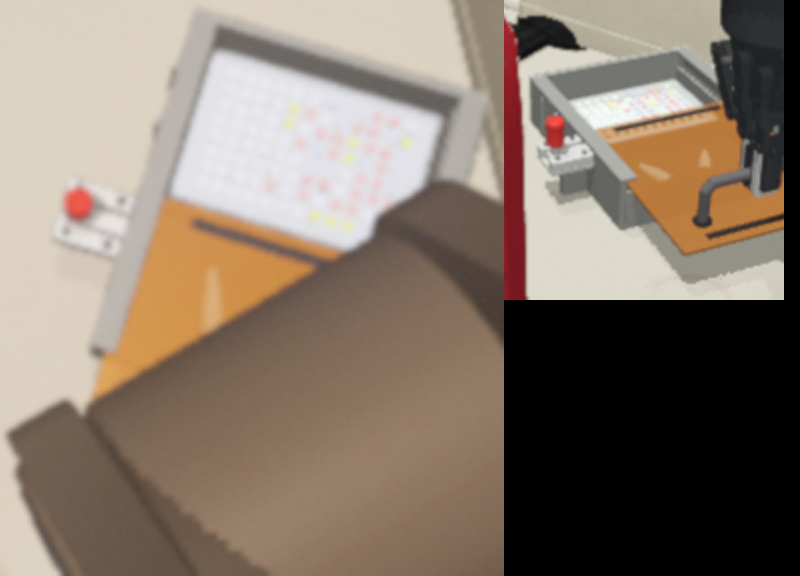

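The top view shows the plate in the open, with the lid's rear edge running from (168,200) to (345,250), close to the plate's front edge. I'll compute the real gap.

```bash
python3 - <<'E'
from h import *
P=eyes.camera_params("top")
for u,z in(((168,200),38),((345,250),38),((223,50),20),((440,117),20)):
    p=pix2w("top",np.array(u)/3.6+[260,170],z,P);d=p[:2]-[534.5,265];print(p,d@[-.973,.2304],-d@[.2304,.973])
E
```

```text
[538.82636464 328.49595649  38.        ] 10.419915582142908 -62.77836008213415
[519.36380664 234.93852826  38.        ] 7.801353049307577 32.73719095316071
[628.71730523 302.8126833   20.        ] -82.96139575176628 -58.499407979402854
[599.81026487 183.69745517  20.        ] -82.27899404851414 64.0598910920689
```

```bash
python3 -m crank '[[-0.15,0.03,0.1,0],[-0.3,0.07,0.12,0],[-0.3,0.07,0.12,0]]'; python3 -m crank '[[0,0,0,0],[0,0,0,0],[0,0,0,0],[0,0,0,0],[0,0,0,0]]' 0; python3 -m crank '[[0,0,1,0],[0,0,3,0],[0,0,7,0],[0,0,12,0],[0.5,-4,15,0],[1.5,-9,15,0],[2.5,-14,15,0],[3.5,-19,15,0],[4,-24,15,0],[4,-24,15,0]]'; python3 - <<'E'
from h import *
a=eyes.grab_frame("top");b=eyes.grab_frame("scene")
c=np.zeros((600,800,3),np.uint8);c[:,:480]=cv2.resize(a[160:335,260:400],(480,600),interpolation=2);c[:320,480:]=cv2.resize(b[150:310,260:420],(320,320),interpolation=2);c[320:,480:]=cv2.resize(a[130:310,170:400],(320,280))
cv2.imwrite("pics/t3.png",c)
E
```

```text
time_s: 11.9
position: [379.5, 302.0, 56.6]
tcp_rot: [0.784, 0.62, 0.0, 0.0]
contact_force: [-0.0, -0.0, 0.7]
gripper_width: 0.09
gripper_force: 29.6
time_s: 12.52
position: [379.3, 301.8, 56.5]
tcp_rot: [0.784, 0.62, -0.0, 0.0]
contact_force: [0.5, -0.5, -0.1]
gripper_width: 0.5
gripper_force: 0.0
time_s: 13.78
position: [419.5, 59.1, 207.2]
tcp_rot: [0.786, 0.618, 0.0, 0.0]
contact_force: [0.4, 0.2, -0.6]
gripper_width: 0.501
gripper_force: 0.0
```

View pics/t3.png

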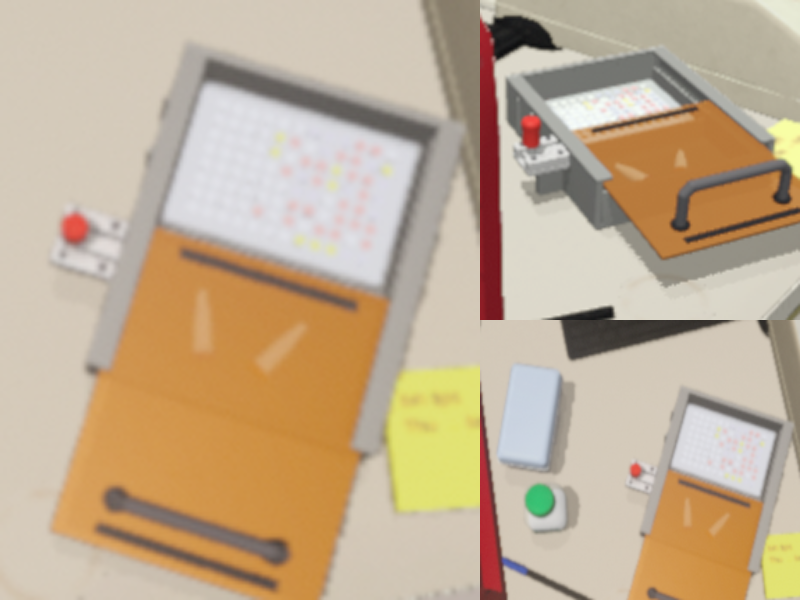

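The lid hangs in its grooves with its rear edge at (157,230)–(388,297), and the plate is fully uncovered. The knob is out, the bottle and tip box haven't moved, and the arm is clear.

```bash
python3 -c "
from station import job;print(job.finish_job())"
```

```text
the job is handed in; nothing more can be done
None
```

The job is handed in at about 14 s: the bolt is pushed out to its stop, the lid is slid about 100 mm out and left hanging in its grooves, the plate is fully uncovered, and the bottle and tip box look undisturbed in the last picture.

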